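# Nest the four mould parts for inspection

### The job

Four mould parts are standing about on the bench: the round aluminium core, the finned insert, the plain narrow steel block and the black graphite electrode. Set each one down, upright and fully home, in the wooden nest block whose recess is cut to its shape and size, without dropping any from a height, so that they are ready for inspection. Leave the oilstone that lies among them where it is.

Things in the scene. Friction and masses are not known exactly. Their poses are not given: they have to be found in the camera images.
- round_core_mid (a point): Mould part: round turned aluminium core like a small tapered cup: 33 mm diameter at the foot, 30 mm at the top, 34 mm high, 45 g, standing upright. Point: its centre, 17 mm above its underside; z up its axis.
- fin_insert_mid (a point): Mould part: upright bright aluminium core insert, nearly square: solid body 28 (x) x 30 (y) mm and 40 mm high with a cluster of thin fins on top, 57 mm high in all, 100 g. Grip the solid body. Point: its centre, 28.5 mm above its underside; z up.
- steel_block_mid (a point): Mould part: plain narrow grey steel core block standing on edge: 50 (x) x 24 (y) x 46 (z) mm, 420 g. Point: its centre, 23 mm above its underside; x along its 50 mm length, z up.
- graphite_block_mid (a point): Mould part: black graphite electrode block: 82 (x) x 44 (y) x 76 (z) mm, 470 g. Point: its centre, 38 mm above its underside; x along its 82 mm length, z up.
- round_nest_floor (a point): Low light-wood nest block, 58 x 58 x 12 mm, with one round recess 41 mm in diameter, 8 mm deep, lined with grey felt; fixed to the bench. Point: centre of the recess floor, 4 mm above the bench and 8 mm below the block's top face; x and y along the block's sides, z up.
- square_nest_floor (a point): Low light-wood nest block, 58 (x) x 60 (y) x 12 mm, with one nearly square recess 36 (x) x 38 (y) mm, 8 mm deep, lined with grey felt; fixed to the bench. Point: centre of the recess floor, 4 mm above the bench and 8 mm below the block's top face; x and y along the block's sides, z up.
- slot_nest_floor (a point): Low light-wood nest block, 76 (x) x 50 (y) x 12 mm, with one narrow oblong recess 58 (x) x 32 (y) mm, 8 mm deep, lined with grey felt; fixed to the bench. Point: centre of the recess floor, 4 mm above the bench and 8 mm below the block's top face; x and y along the block's sides, z up.
- big_nest_floor (a point): The biggest light-wood nest block, 108 (x) x 70 (y) x 12 mm, with one large oblong recess 90 (x) x 52 (y) mm, 8 mm deep, lined with grey felt; fixed to the bench. Point: centre of the recess floor, 4 mm above the bench and 8 mm below the block's top face; x and y along the block's sides, z up.
- flat_stone_mid (a point): Bystander, to be left alone: low grey oilstone in a steel shoe lying flat, 72 (x) x 30 (y) x 22 (z) mm. Point: its centre, 11 mm above its underside.
Things that resemble listed ones, but are neither listed nor needed, are in the scene too. Leave any pink look-alike of the part that bears round_core_mid alone.

How it is judged (in metres and radians):
At the end, for the whole second after the job is handed in: All four mould parts stand in their own nests (round, nearly square, narrow oblong, large oblong): centre within 10 mm of the recess centre seen from above, underside within 3 mm of the recess floor, tilted less than 0.12 rad, released and at rest (horizontal distance between round_core_mid and round_nest_floor below 0.01 m and z of round_core_mid in the frame of round_nest_floor between 0.014 and 0.02 m and angle between each of round_core_mid, fin_insert_mid, steel_block_mid, graphite_block_mid's own z axis and vertical below 0.12 rad and horizontal distance between fin_insert_mid and square_nest_floor below 0.01 m and z of fin_insert_mid in the frame of square_nest_floor between 0.0255 and 0.0315 m and horizontal distance between steel_block_mid and slot_nest_floor below 0.01 m and z of steel_block_mid in the frame of slot_nest_floor between 0.02 and 0.026 m and horizontal distance between graphite_block_mid and big_nest_floor below 0.01 m and z of graphite_block_mid in the frame of big_nest_floor between 0.035 and 0.041 m and linear speed of each of round_core, fin_insert, steel_block, graphite_block below 0.02 m/s); the robot touches nothing.
It fails at once if the oilstone is moved more than 25 mm from where it was (distance of flat_stone_mid from where it was at the start of the episode above 0.025 m).
It fails at once if a mould part is dropped from a height (falls freely faster than 0.7 m/s, about 25 mm) ((linear speed of round_core above 0.7 m/s and contact force between anything else and round_core below 0.01 N) or (linear speed of fin_insert above 0.7 m/s and contact force between anything else and fin_insert below 0.01 N) or (linear speed of steel_block above 0.7 m/s and contact force between anything else and steel_block below 0.01 N) or (linear speed of graphite_block above 0.7 m/s and contact force between anything else and graphite_block below 0.01 N)).
It also fails if it takes over 96 s, if anything falls off the work surface, if the arm or the gripper's body presses on something with over 40 N, if the wrist force passes 120 N, or if a joint passes its speed limit or range.

### The arm

A 6-joint arm with a two-finger parallel gripper is mounted at the origin on a cart in front of the work surface, level with it; the furniture and walls round the work are solid. World frame = base frame: x ahead of the robot, y to its left, z up, the work surface at z = 0. Lengths are in mm, angles in rad, forces in N, time in s.
With the tool pointing down it reaches from about 300 to 775 mm from the base axis. Payload 14.6 kg.
Tool frame: the origin (TCP) lies on the centre line of the jaws, within the pads' length; the fingertips stand ahead of it and the grasp point (between the pads) is the TCP (manip.tip_reach is the z of the fingertips in the tool frame, in mm); z points along the fingers, y is the direction in which the jaws open and shut (so a half turn about z gives the same grasp; the last joint's range is limited). The gripper opens to 94 mm and grips with 3 to 60 N. Pads are 16 mm wide; open, the fingers measure 119 mm over their backs; the gripper's body (75 mm by 177 mm) begins 78 mm behind the grasp point.
Start: joints at [-1.411, 0.3, 1.521, -0, 1.321, -0.067], TCP at [123.667, -535.907, 224.446] pointing down, gripper open.
Joint ranges: [-3.03, 3.03], [-0.79, 2.21], [0.23, 2.52], [-1.04, 4.18], [0, 3.07], [-2.55, 2.55]. Speed limits (rad/s): [2.22, 2.22, 2.57, 3.14, 3.14, 3.14].

### API

Orientations are given as [roll, pitch, yaw] about the fixed x, y, z axes, in that order (R = Rz(yaw) Ry(pitch) Rx(roll)).
In Python, from cell import manip, camera, search_frame, masks_of, tip_of gives the robot as it stands.
- The arm moves only by the tool send_rows, never from a script. Its argument "plan" is a list of rows, each an object with "travel": the shift along the tool's x, y, z in mm, a list of three; "delta_rot": the turn, a rotation vector about the tool's x, y, z in degrees, a list of three; "fingers": the gripper's target within -1 to 1 (shut at 1, half-way at 0, fully open at -1). In form: [{"travel": [dx, dy, dz], "delta_rot": [wx, wy, wz], "fingers": fingers}, ...]. A call has 1 to 20 rows; each row shifts and turns the commanded pose from where the row before left it, along the tool's axes as they then stand; what a row does not reach is not made up. A row lasts 1/8 s, in which the tool goes at most 62.5 mm and 10.7 degrees, less where a joint would pass 70% of its speed; a pose out of reach is approached as far as the arm can. A call is refused whole if a number of a shift passes 62.5 or a number of a turn 10.7, either way. A call with a gripper value outside its range is refused whole. The fingers move at their own pace and stop on an object; "grip_force" is the grip in N (left out, the last holds). Time passes only in rows, so rows that do not move let the fingers close. It gives the time, the measured TCP pose, the force and the opening at its end, in the units of the state.
- manip.read_state(): the state, without advancing time (a new reading comes with each control period).
- camera(name): name is "scene" or "top" or "wrist"; returns a dict with "color" (480x640x3 uint8, red, green, blue), "z_map" (480x640 float32, mm along the optical axis (not along the pixel's ray), 0 where there is no reading), "fov_y" (degrees; the focal length in pixels is half the picture's height over the tangent of half this angle, whatever the lens; pixels are square), "cx", "cy" (the principal point, pixels), "world_from_camera" (4x4, takes a point from camera to world coordinates); the wrist camera has in their place "tool_from_camera" (4x4, takes a point from camera to tool coordinates, whose origin is the TCP and whose axes are the flange's). Camera axes: x right, y up, looking along -z (the intrinsics and any distortion apply to the point x, -y, -z); pixel columns grow to the right and rows downward; lengths in mm; the calibration is good to about 2 mm. A picture is of the moment at which its call begins: read the wrist's pose just before it.
- manip.sign_off(): hands the job in, once; it reports no verdict.
Trained networks look in the newest picture that a camera, given by its name, has taken for a name from the list of things; names that differ only in an ending like _2 or _b are one class to them, and where a whole thing is asked for, a point or a joint stands for the part that bears it (a point fixed in the world has none). Each returns a list of dicts, best first, with "confidence" (0 to 1); they miss things now and then, are a little off and sometimes report something else, mostly with a low value. They report only what shows in the picture. A call takes as long as a camera call. They do not tell look-alikes from the thing itself.
- search_frame(name, camera): "at" ([x, y, z] in mm, in the coordinates of the camera as it stood for that picture, good to about 4 mm: the middle of the surface that is visible of it).
- masks_of(name, camera): "region" (480x640 bool, what is visible of it).
- tip_of(name, camera): "at" ([x, y, z] in mm, in the coordinates of the camera as it stood for that picture, good to about 4 mm: a listed point, or the origin of a listed thing).
The state is a dict: "clock": time; "joints": joint angles; "qd": joint speeds; "effort": joint torques, N m; "eef_pos": TCP position; "eef_rot": TCP orientation; "wrist_force": force on the tool from outside, world axes, zero at the start; "moment": the same for the moment, N m; "finger_gap": finger opening in mm.
Only numpy, scipy, OpenCV 4.12 (cv2) and the standard library are available. Lean on these libraries where they do the work, as an engineer would, in place of code of your own. Each camera call takes 0.05 s, during which the arm holds its last target. There are 200 camera calls.

## Working session

There is one attempt and no reset: what is moved stays moved. The work goes in short steps, Python scripts to look and compute and a tool call to move; the robot and the scene stay as the last step left them, time stands still between calls to the robot, and variables do not carry over. Pictures are saved under pics/ and viewed, about 12 in all and at most 16, crops included, and the job is handed in when it is done.

Besides the shell and the picture viewer there is one more tool, called after "Request:" by a JSON object that holds its "op" and its "data", one argument or row to a line. send_rows: Moves the arm, as the interface text tells. Its arguments: {"type":"object","properties":{"plan":{"type":"array"},"grip_force":{"type":"number"}},"required":["plan"]}

```bash
mkdir -p pics; ls; cat > h.py <<'E'
import numpy as np, cv2
from cell import manip, camera, search_frame, masks_of, tip_of
def w(c,p):
    return (c["world_from_camera"]@np.append(p,1))[:3]
def cloud(c,T=None):
    T=c["world_from_camera"] if T is None else T
    f=240/np.tan(np.radians(c["fov_y"])/2); z=c["z_map"]
    v,u=np.mgrid[0:480,0:640]
    P=np.stack([(u-c["cx"])*z/f,-(v-c["cy"])*z/f,-z],-1)
    return P@T[:3,:3].T+T[:3,3]
N=["round_core_mid","fin_insert_mid","steel_block_mid","graphite_block_mid","round_nest_floor","square_nest_floor","slot_nest_floor","big_nest_floor","flat_stone_mid"]
E
python3 - <<'E'
from h import *
s=manip.read_state(); print(s, [a for a in dir(manip) if a[0]!='_'], manip.tip_reach)
for n in ["top","scene"]:
    c=camera(n); print(n,{k:v for k,v in c.items() if k not in("color","z_map")})
    cv2.imwrite(f"pics/{n}0.png",c["color"][...,::-1])
    for k in N:
        print(k,[(np.round(w(c,d["at"])),round(d["confidence"],2)) for d in tip_of(k,n)[:3]])
E
```

```text
pics
{'clock': 0.0, 'joints': array([-1.41060669e+00,  3.00471568e-01,  1.52161442e+00, -6.61703001e-06,
        1.32070674e+00, -6.66218662e-02]), 'qd': array([-0.00143278, -0.00055956, -0.00012804, -0.000243  , -0.00024103,
        0.00077412]), 'effort': array([ 1.24827537e-03, -5.31802011e+01, -3.52735913e+01,  7.09236693e-02,
        2.43535725e-02, -1.13077563e-04]), 'eef_pos': array([ 123.62237248, -535.66366121,  223.87196217]), 'eef_rot': array([-3.14039481e+00, -7.34971893e-05,  2.26813098e-01]), 'wrist_force': array([ 0.45459889,  0.91094383, -0.23641501]), 'moment': array([-0.0330488 ,  0.00306463,  0.00025107]), 'finger_gap': 93.73059073657593} ['Unreachable', 'read_state', 'sign_off', 'tip_reach'] 19.0
top {'fov_y': 50.95552218834196, 'cx': 317.80122724100306, 'cy': 244.21635965684274, 'world_from_camera': array([[ 2.69101521e-02,  9.87745763e-01, -1.53734031e-01,
         4.30756351e+02],
       [-9.99632890e-01,  2.61051323e-02, -7.25304114e-03,
        -1.25029353e+02],
       [-3.15091343e-03,  1.53872774e-01,  9.88085645e-01,
         9.16459762e+02],
       [ 0.00
[... 1047 characters left out ...]
00e+00,  0.00000000e+00,  0.00000000e+00,
         1.00000000e+00]])}
round_core_mid [(array([ 553., -216.,   17.]), 0.86), (array([ 558., -130.,   20.]), 0.85)]
fin_insert_mid [(array([522.,  38.,  25.]), 0.76), (array([691., -47.,   3.]), 0.37)]
steel_block_mid [(array([ 439., -261.,   20.]), 0.97), (array([525.,  35.,  25.]), 0.59)]
graphite_block_mid [(array([ 465., -171.,   37.]), 0.76)]
round_nest_floor [(array([ 661., -149.,    6.]), 0.92)]
square_nest_floor [(array([639.,  33.,   4.]), 0.84)]
slot_nest_floor [(array([690., -43.,   3.]), 0.75), (array([ 659., -147.,    6.]), 0.74)]
big_nest_floor [(array([ 667., -237.,    3.]), 0.76)]
flat_stone_mid [(array([469., -50.,  11.]), 0.62)]
```

View pics/top0.png

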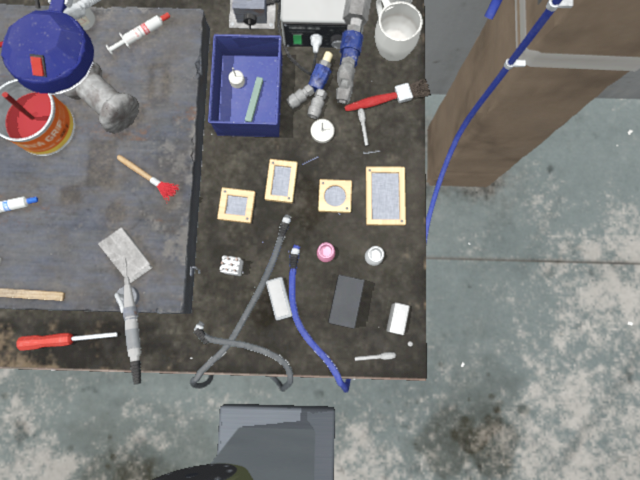

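View pics/scene0.png

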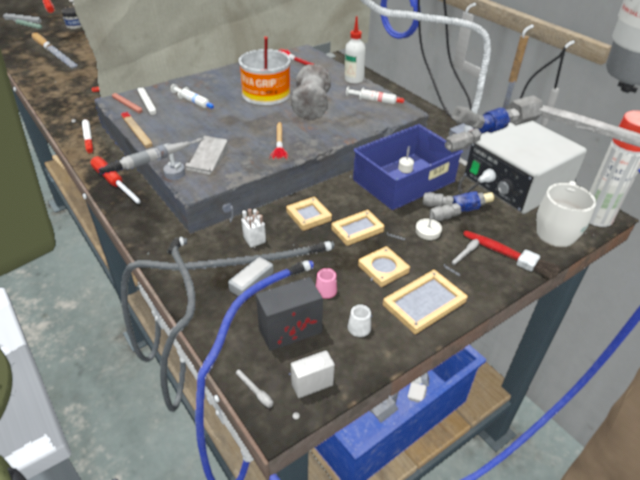

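The top view shows the round core at (374,255), the pink look-alike at (326,252), graphite (347,300), steel (398,318), fin insert (231,265) and the oilstone (278,298). The nests are round (335,195), square (236,204), slot (281,180) and big (386,194). The scene view agrees. The blue cable runs beside the graphite.

Next I'll measure outlines from depth.

```bash
cat >> h.py <<'E'
G={"round_core_mid":(555,-218,22,28,40),"fin_insert_mid":(524,35,25,30,70),"steel_block_mid":(442,-263,40,40,52),"graphite_block_mid":(467,-168,65,70,82),
"round_nest_floor":(663,-148,45,8,16),"square_nest_floor":(640,35,45,8,16),"slot_nest_floor":(688,-47,55,8,16),"big_nest_floor":(665,-239,70,8,16),"flat_stone_mid":(469,-53,50,17,28)}
def meas(P,G=G):
    for k,(x,y,r,z0,z1) in G.items():
        q=P[(np.hypot(P[...,0]-x,P[...,1]-y)<r)&(P[...,2]>z0)&(P[...,2]<z1)]
        if len(q)<15: print(k,len(q)); continue
        (cx,cy),(a,b),t=cv2.minAreaRect(q[:,:2].astype(np.float32))
        if a<b: a,b,t=b,a,t+90
        print(k,len(q),"c %.1f %.1f size %.0f x %.0f long-axis yaw %.1f z %.1f"%(cx,cy,a,b,(t+90)%180-90,np.median(q[:,2])))
E
python3 - <<'E'
from h import *
for n in ["top","scene"]:
    c=camera(n);print(n);P=cloud(c);P[c["z_map"]==0]=0;meas(P)
    q=P[(abs(P[...,0]-600)<25)&(abs(P[...,1]+150)<60)];print("bench z",np.median(q[:,2]))
c=camera("wrist");print(c["fov_y"],c["cx"],c["cy"],c["tool_from_camera"].round(3))
E
```

```text
top
round_core_mid 79 c 553.2 -220.5 size 26 x 26 long-axis yaw 35.2 z 32.5
fin_insert_mid 297 c 526.7 34.6 size 30 x 28 long-axis yaw 83.9 z 40.8
steel_block_mid 419 c 441.4 -260.4 size 50 x 24 long-axis yaw -10.5 z 45.7
graphite_block_mid 1308 c 467.3 -168.0 size 82 x 44 long-axis yaw -10.8 z 75.5
round_nest_floor 600 c 663.5 -146.4 size 59 x 58 long-axis yaw -0.9 z 11.3
square_nest_floor 625 c 640.8 35.3 size 61 x 59 long-axis yaw 85.1 z 11.3
slot_nest_floor 566 c 689.6 -45.3 size 77 x 50 long-axis yaw -4.8 z 11.4
big_nest_floor 945 c 666.1 -222.2 size 110 x 105 long-axis yaw 1.4 z 11.3
flat_stone_mid 789 c 470.8 -44.4 size 82 x 81 long-axis yaw 3.8 z 20.4
bench z -0.49951884788038114
scene
round_core_mid 169 c 552.2 -220.7 size 28 x 26 long-axis yaw 49.9 z 32.7
fin_insert_mid 365 c 524.4 33.6 size 33 x 27 long-axis yaw 85.0 z 42.9
steel_block_mid 711 c 440.4 -260.9 size 50 x 26 long-axis yaw -10.7 z 45.9
graphite_block_mid 1592 c 466.2 -168.8 size 82 x 46 long-axis yaw -10.8 z 75.8
round_nest_floor 663 c 662.5 -146.7 size 62 x 60 long-axis yaw 88.9 z 11.9
square_nest_floor 510 c 640.1 35.4 size 65 x 61 long-axis yaw 85.9 z 11.8
slot_nest_floor 546 c 688.6 -45.7 size 79 x 53 long-axis yaw -4.0 z 11.5
big_nest_floor 1252 c 665.3 -222.3 size 111 x 106 long-axis yaw 0.8 z 11.7
flat_stone_mid 820 c 470.4 -54.5 size 90 x 71 long-axis yaw 64.4 z 21.0
bench z 0.05043387242653807
65.9811320716005 314.5071988627619 239.41540338740893 [[  -0.       0.971    0.239   67.565]
 [   1.       0.      -0.      -0.429]
 [  -0.       0.239   -0.971 -159.98 ]
 [   0.       0.       0.       1.   ]]
```

```bash
cat >> h.py <<'E'
from scipy.spatial.transform import Rotation as Ro
def go(x,y,z,yaw,step=30):
    s=manip.read_state();R=Ro.from_euler("xyz",s["eef_rot"])
    Rt=Ro.from_euler("xyz",[180,0,yaw],degrees=True)
    rv=np.degrees((R.inv()*Rt).as_rotvec())
    d=Rt.inv().apply(np.array([x,y,z])-s["eef_pos"])
    n=max(int(np.ceil(np.linalg.norm(d)/step)),1); m=int(np.ceil(abs(rv).max()/9)) or 1
    print("t %.2f pos"%s["clock"],s["eef_pos"].round(1),"gap %.1f F"%s["finger_gap"],s["wrist_force"].round(1))
    print(" rot first, %d rows"%m,(rv/m).round(2),"; then travel",d.round(1),"= %d rows"%n,(d/n).round(1))
E
python3 - <<'E'
from h import *
for n in ["top","scene"]:
    c=camera(n);P=cloud(c);P[c["z_map"]==0]=0;meas(P,{"big":(665,-239,62,8,16),"stone":(469,-53,42,17,28),"stonesm":(469,-55,28,17,24)})
    hsv=cv2.cvtColor(c["color"],cv2.COLOR_RGB2HSV)
    b=(hsv[...,0]>105)&(hsv[...,0]<130)&(hsv[...,1]>120)
    q=P[b&(abs(P[...,0]-450)<90)&(abs(P[...,1]+110)<60)]
    for x in range(380,541,20):
        g=q[abs(q[:,0]-x)<5]
        if len(g): print(x,g[:,1].min().round(),g[:,1].max().round(),"z",g[:,2].max().round())
go(441,-260.7,90,-10.6)
E
```

```text
big 842 c 666.5 -239.7 size 109 x 70 long-axis yaw 1.0 z 11.3
stone 736 c 470.5 -46.7 size 74 x 65 long-axis yaw 11.0 z 20.6
stonesm 508 c 469.8 -57.7 size 55 x 42 long-axis yaw 16.4 z 20.8
380 -135.0 -117.0 z 19.0
400 -118.0 -100.0 z 19.0
420 -100.0 -87.0 z 20.0
440 -89.0 -78.0 z 20.0
460 -83.0 -72.0 z 19.0
480 -78.0 -69.0 z 18.0
500 -78.0 -69.0 z 19.0
520 -79.0 -68.0 z 20.0
big 1119 c 665.5 -239.4 size 111 x 73 long-axis yaw 1.8 z 11.7
stone 751 c 469.5 -46.6 size 75 x 69 long-axis yaw 8.3 z 21.1
stonesm 514 c 470.2 -58.2 size 55 x 43 long-axis yaw 17.8 z 21.3
380 -137.0 -116.0 z 18.0
400 -119.0 -101.0 z 19.0
420 -100.0 -87.0 z 19.0
440 -90.0 -81.0 z 19.0
460 -83.0 -74.0 z 18.0
480 -81.0 -72.0 z 18.0
500 -81.0 -69.0 z 18.0
520 -80.0 -73.0 z 17.0
t 1.25 pos [ 123.7 -535.9  224.4] gap 94.1 F [-0.5 -0.5  0.1]
 rot first, 3 rows [-0.    0.    7.86] ; then travel [ 261.3 -328.9  134.4] = 15 rows [ 17.4 -21.9   9. ]
```

Request:
{"op": "send_rows", "data": {
  "grip_force": 40,
  "plan": [
    {"travel": [0,0,0],"delta_rot": [0,0,7.86],"fingers": -0.2},
    {"travel": [0,0,0],"delta_rot": [0,0,7.86],"fingers": -0.2},
    {"travel": [0,0,0],"delta_rot": [0,0,7.86],"fingers": -0.2},
    {"travel": [17.4,-21.9,9],"delta_rot": [0,0,0],"fingers": -0.2},
    {"travel": [17.4,-21.9,9],"delta_rot": [0,0,0],"fingers": -0.2},
    {"travel": [17.4,-21.9,9],"delta_rot": [0,0,0],"fingers": -0.2},
    {"travel": [17.4,-21.9,9],"delta_rot": [0,0,0],"fingers": -0.2},
    {"travel": [17.4,-21.9,9],"delta_rot": [0,0,0],"fingers": -0.2},
    {"travel": [17.4,-21.9,9],"delta_rot": [0,0,0],"fingers": -0.2},
    {"travel": [17.4,-21.9,9],"delta_rot": [0,0,0],"fingers": -0.2},
    {"travel": [17.4,-21.9,9],"delta_rot": [0,0,0],"fingers": -0.2},
    {"travel": [17.4,-21.9,9],"delta_rot": [0,0,0],"fingers": -0.2},
    {"travel": [17.4,-21.9,9],"delta_rot": [0,0,0],"fingers": -0.2},
    {"travel": [17.4,-21.9,9],"delta_rot": [0,0,0],"fingers": -0.2},
    {"travel": [17.4,-21.9,9],"delta_rot": [0,0,0],"fingers": -0.2},
    {"travel": [17.4,-21.9,9],"delta_rot": [0,0,0],"fingers": -0.2},
    {"travel": [17.4,-21.9,9],"delta_rot": [0,0,0],"fingers": -0.2},
    {"travel": [17.4,-21.9,9],"delta_rot": [0,0,0],"fingers": -0.2}
  ]
}}

```text
clock: 3.5
eef_pos: [441.3, -260.3, 89.2]
eef_rot: [3.142, -0.0, -0.185]
wrist_force: [-0.2, -0.5, 0.5]
finger_gap: 56.3
```

```bash
python3 - <<'E'
from h import *
go(441,-260.7,32,-10.6)
c=camera("wrist");s=manip.read_state()
T=np.eye(4);T[:3,:3]=Ro.from_euler("xyz",s["eef_rot"]).as_matrix();T[:3,3]=s["eef_pos"]
P=cloud(c,T@c["tool_from_camera"]);P[c["z_map"]==0]=0;meas(P)
cv2.imwrite("pics/w1.png",c["color"][...,::-1])
E
```

```text
t 3.50 pos [ 441.3 -260.3   89.2] gap 56.3 F [-0.2 -0.5  0.5]
 rot first, 1 rows [ 0.   -0.01  0.01] ; then travel [-0.2  0.4 57.2] = 2 rows [-0.1  0.2 28.6]
round_core_mid 937 c 553.0 -218.9 size 27 x 27 long-axis yaw 55.8 z 32.0
fin_insert_mid 0
steel_block_mid 3418 c 441.1 -258.9 size 50 x 24 long-axis yaw -11.3 z 44.8
graphite_block_mid 11376 c 472.3 -189.9 size 89 x 63 long-axis yaw 79.4 z 74.7
round_nest_floor 0
square_nest_floor 0
slot_nest_floor 0
big_nest_floor 0
flat_stone_mid 1811 c 458.2 -65.1 size 60 x 37 long-axis yaw 3.5 z 19.9
```

View pics/w1.png

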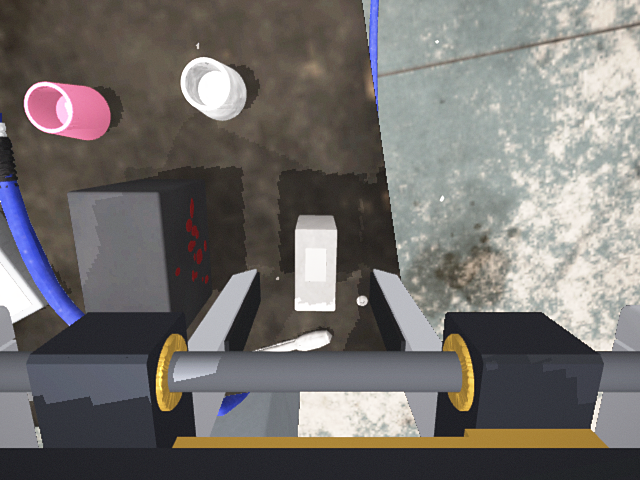

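The wrist view shows the steel block at (316,265), between the open fingers. I'll descend, grip and lift.

Request:
{"op": "send_rows", "data": {
  "grip_force": 45,
  "plan": [
    {"travel": [0,-0.5,20],"delta_rot": [0,0,0],"fingers": -0.2},
    {"travel": [0,0,20],"delta_rot": [0,0,0],"fingers": -0.2},
    {"travel": [0,0,17],"delta_rot": [0,0,0],"fingers": -0.2},
    {"travel": [0,0,0],"delta_rot": [0,0,0],"fingers": 1},
    {"travel": [0,0,0],"delta_rot": [0,0,0],"fingers": 1},
    {"travel": [0,0,0],"delta_rot": [0,0,0],"fingers": 1},
    {"travel": [0,0,0],"delta_rot": [0,0,0],"fingers": 1},
    {"travel": [0,0,0],"delta_rot": [0,0,0],"fingers": 1},
    {"travel": [0,0,0],"delta_rot": [0,0,0],"fingers": 1},
    {"travel": [0,0,-10],"delta_rot": [0,0,0],"fingers": 1},
    {"travel": [0,0,-20],"delta_rot": [0,0,0],"fingers": 1},
    {"travel": [0,0,-30],"delta_rot": [0,0,0],"fingers": 1},
    {"travel": [0,0,-30],"delta_rot": [0,0,0],"fingers": 1},
    {"travel": [0,0,-30],"delta_rot": [0,0,0],"fingers": 1}
  ]
}}

```text
clock: 5.3
eef_pos: [440.3, -260.2, 153.5]
eef_rot: [-3.141, 0.001, -0.185]
wrist_force: [-0.1, -0.9, -4.7]
finger_gap: 24.0
```

```bash
python3 - <<'E'
from h import *
go(689.2,-45.5,90,-4.4)
E
```

```text
t 5.30 pos [ 440.3 -260.2  153.5] gap 24.0 F [-0.1 -0.9 -4.7]
 rot first, 1 rows [-0.02  0.03 -6.18] ; then travel [ 231.7 -233.2   63.5] = 12 rows [ 19.3 -19.4   5.3]
```

Request:
{"op": "send_rows", "data": {
  "plan": [
    {"travel": [0,0,0],"delta_rot": [0,0,-6.18],"fingers": 1},
    {"travel": [19.3,-19.4,0],"delta_rot": [0,0,0],"fingers": 1},
    {"travel": [19.3,-19.4,0],"delta_rot": [0,0,0],"fingers": 1},
    {"travel": [19.3,-19.4,0],"delta_rot": [0,0,0],"fingers": 1},
    {"travel": [19.3,-19.4,0],"delta_rot": [0,0,0],"fingers": 1},
    {"travel": [19.3,-19.4,0],"delta_rot": [0,0,0],"fingers": 1},
    {"travel": [19.3,-19.4,0],"delta_rot": [0,0,0],"fingers": 1},
    {"travel": [19.3,-19.4,0],"delta_rot": [0,0,0],"fingers": 1},
    {"travel": [19.3,-19.4,0],"delta_rot": [0,0,0],"fingers": 1},
    {"travel": [19.3,-19.4,0],"delta_rot": [0,0,0],"fingers": 1},
    {"travel": [19.3,-19.4,0],"delta_rot": [0,0,0],"fingers": 1},
    {"travel": [19.3,-19.4,0],"delta_rot": [0,0,0],"fingers": 1},
    {"travel": [19.3,-19.4,0],"delta_rot": [0,0,0],"fingers": 1},
    {"travel": [0,0,30],"delta_rot": [0,0,0],"fingers": 1},
    {"travel": [0,0,30],"delta_rot": [0,0,0],"fingers": 1},
    {"travel": [0,0,20],"delta_rot": [0,0,0],"fingers": 1},
    {"travel": [0,0,0],"delta_rot": [0,0,0],"fingers": 1}
  ]
}}

```text
clock: 7.42
eef_pos: [688.7, -46.1, 71.0]
eef_rot: [-3.141, 0.003, -0.077]
wrist_force: [0.6, 0.8, -4.4]
finger_gap: 23.4
```

```bash
cat >> h.py <<'E'
def wrist(G,name=None):
    c=camera("wrist");s=manip.read_state()
    T=np.eye(4);T[:3,:3]=Ro.from_euler("xyz",s["eef_rot"]).as_matrix();T[:3,3]=s["eef_pos"]
    P=cloud(c,T@c["tool_from_camera"]);P[c["z_map"]==0]=0;meas(P,G)
    if name: cv2.imwrite(f"pics/{name}.png",c["color"][...,::-1])
E
python3 - <<'E'
from h import *
go(689.2,-45.5,36,-4.4)
wrist({k:G[k] for k in G if "nest" in k},"w2")
wrist({"steel_held":(689,-45,40,80,95)})
E
```

```text
t 7.42 pos [688.7 -46.1  71. ] gap 23.4 F [ 0.6  0.8 -4.4]
 rot first, 1 rows [-0.01  0.17 -0.01] ; then travel [ 0.5 -0.6 35. ] = 2 rows [ 0.2 -0.3 17.5]
round_nest_floor 4624 c 662.8 -146.9 size 60 x 59 long-axis yaw 89.2 z 13.3
square_nest_floor 1489 c 662.0 33.1 size 61 x 17 long-axis yaw 86.5 z 13.2
slot_nest_floor 2908 c 694.7 -35.1 size 72 x 67 long-axis yaw 85.2 z 13.4
big_nest_floor 5031 c 665.5 -210.0 size 108 x 82 long-axis yaw 1.0 z 13.2
steel_held 6307 c 692.1 -46.5 size 48 x 44 long-axis yaw 85.3 z 86.4
```

View pics/w2.png

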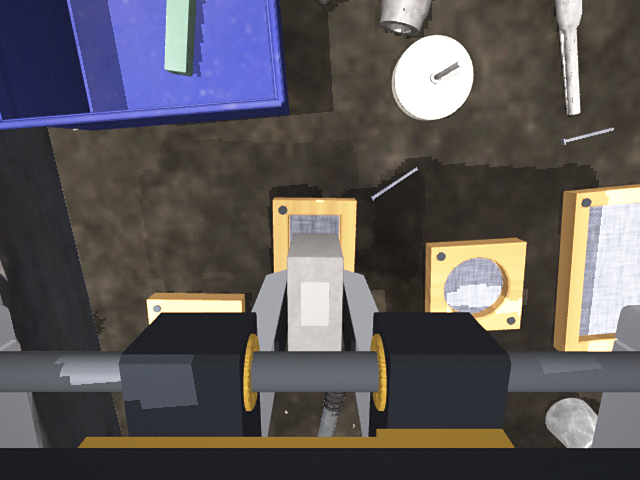

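The wrist view shows the held steel block at (315,300), lined up over the slot recess (315,225).

Request:
{"op": "send_rows", "data": {
  "plan": [
    {"travel": [0.5,-0.5,15],"delta_rot": [0,0,0],"fingers": 1},
    {"travel": [0,0,10],"delta_rot": [0,0,0],"fingers": 1},
    {"travel": [0,0,6],"delta_rot": [0,0,0],"fingers": 1},
    {"travel": [0,0,2],"delta_rot": [0,0,0],"fingers": 1},
    {"travel": [0,0,1],"delta_rot": [0,0,0],"fingers": 1},
    {"travel": [0,0,0],"delta_rot": [0,0,0],"fingers": 1}
  ]
}}

```text
clock: 8.28
eef_pos: [690.1, -45.7, 38.7]
eef_rot: [3.142, -0.0, -0.077]
wrist_force: [-0.2, -0.2, -4.5]
finger_gap: 23.6
```

Request:
{"op": "send_rows", "data": {
  "plan": [
    {"travel": [0,0,1],"delta_rot": [0,0,0],"fingers": 1},
    {"travel": [0,0,1],"delta_rot": [0,0,0],"fingers": 1},
    {"travel": [0,0,0],"delta_rot": [0,0,0],"fingers": 1}
  ]
}}

```text
clock: 8.65
eef_pos: [690.2, -45.7, 37.1]
eef_rot: [3.142, -0.001, -0.077]
wrist_force: [-2.3, -0.7, 3.5]
finger_gap: 23.9
```

Request:
{"op": "send_rows", "data": {
  "plan": [
    {"travel": [0,0,0],"delta_rot": [0,0,0],"fingers": -0.1},
    {"travel": [0,0,0],"delta_rot": [0,0,0],"fingers": -0.1},
    {"travel": [0,0,0],"delta_rot": [0,0,0],"fingers": -0.1},
    {"travel": [0,0,-20],"delta_rot": [0,0,0],"fingers": -0.1},
    {"travel": [0,0,-40],"delta_rot": [0,0,0],"fingers": -0.5},
    {"travel": [0,0,-40],"delta_rot": [0,0,0],"fingers": -0.5}
  ]
}}

```text
clock: 9.4
eef_pos: [690.1, -45.6, 139.2]
eef_rot: [3.142, -0.001, -0.077]
wrist_force: [-0.4, -0.0, 0.5]
finger_gap: 68.0
```

```bash
python3 - <<'E'
from h import *
go(466.8,-168.3,130,-10.8,35)
c=camera("top");P=cloud(c);P[c["z_map"]==0]=0;meas(P,{"steel":(690,-45,45,40,65)})
c=camera("scene");P=cloud(c);P[c["z_map"]==0]=0;meas(P,{"steel":(690,-45,45,40,65)})
E
```

```text
t 9.40 pos [690.1 -45.6 139.2] gap 68.0 F [-0.4 -0.   0.5]
 rot first, 1 rows [-0.   -0.06  6.4 ] ; then travel [-196.4  162.3    9.2] = 8 rows [-24.5  20.3   1.2]
steel 0
steel 386 c 689.2 -45.5 size 52 x 27 long-axis yaw -2.0 z 49.4
```

The steel block is home: its top is at 49.4 against 50 expected, centred to within 1 mm. Graphite next.

Request:
{"op": "send_rows", "data": {
  "grip_force": 50,
  "plan": [
    {"travel": [0,0,0],"delta_rot": [0,0,6.4],"fingers": -0.5},
    {"travel": [-24.5,20.3,1.2],"delta_rot": [0,0,0],"fingers": -0.5},
    {"travel": [-24.5,20.3,1.2],"delta_rot": [0,0,0],"fingers": -0.5},
    {"travel": [-24.5,20.3,1.2],"delta_rot": [0,0,0],"fingers": -0.5},
    {"travel": [-24.5,20.3,1.2],"delta_rot": [0,0,0],"fingers": -0.5},
    {"travel": [-24.5,20.3,1.2],"delta_rot": [0,0,0],"fingers": -0.5},
    {"travel": [-24.5,20.3,1.2],"delta_rot": [0,0,0],"fingers": -0.5},
    {"travel": [-24.5,20.3,1.2],"delta_rot": [0,0,0],"fingers": -0.5},
    {"travel": [-24.5,20.3,1.2],"delta_rot": [0,0,0],"fingers": -0.5},
    {"travel": [0,0,0],"delta_rot": [0,0,0],"fingers": -0.5}
  ]
}}

```text
clock: 10.75
eef_pos: [466.1, -169.2, 127.6]
eef_rot: [3.141, -0.001, -0.19]
wrist_force: [0.4, 0.1, 0.7]
finger_gap: 70.7
```

```bash
python3 - <<'E'
from h import *
go(466.8,-168.3,44,-10.8,35)
wrist({"graphite":(467,-168,65,65,82)})
E
```

```text
t 10.75 pos [ 466.1 -169.2  127.6] gap 70.7 F [0.4 0.1 0.7]
 rot first, 1 rows [ 0.01 -0.03 -0.11] ; then travel [ 0.6 -1.  83.6] = 3 rows [ 0.2 -0.3 27.9]
graphite 9577 c 467.0 -167.9 size 82 x 44 long-axis yaw -10.8 z 75.7
```

Request:
{"op": "send_rows", "data": {
  "grip_force": 50,
  "plan": [
    {"travel": [0.6,-1,28],"delta_rot": [0,0,0],"fingers": -0.5},
    {"travel": [0,0,28],"delta_rot": [0,0,0],"fingers": -0.5},
    {"travel": [0,0,27],"delta_rot": [0,0,0],"fingers": -0.5},
    {"travel": [0,0,0],"delta_rot": [0,0,0],"fingers": 1},
    {"travel": [0,0,0],"delta_rot": [0,0,0],"fingers": 1},
    {"travel": [0,0,0],"delta_rot": [0,0,0],"fingers": 1},
    {"travel": [0,0,0],"delta_rot": [0,0,0],"fingers": 1},
    {"travel": [0,0,0],"delta_rot": [0,0,0],"fingers": 1},
    {"travel": [0,0,0],"delta_rot": [0,0,0],"fingers": 1},
    {"travel": [0,0,-10],"delta_rot": [0,0,0],"fingers": 1},
    {"travel": [0,0,-20],"delta_rot": [0,0,0],"fingers": 1},
    {"travel": [0,0,-30],"delta_rot": [0,0,0],"fingers": 1},
    {"travel": [0,0,-30],"delta_rot": [0,0,0],"fingers": 1},
    {"travel": [0,0,0],"delta_rot": [0,0,0],"fingers": 1}
  ]
}}

```text
clock: 12.55
eef_pos: [468.5, -167.9, 135.7]
eef_rot: [3.141, -0.003, -0.189]
wrist_force: [0.1, -0.2, -5.4]
finger_gap: 44.0
```

```bash
python3 - <<'E'
from h import *
go(666,-239.5,134,1.2,30)
E
```

```text
t 12.55 pos [ 468.5 -167.9  135.7] gap 44.0 F [ 0.1 -0.2 -5.4]
 rot first, 2 rows [ 0.03 -0.1  -6.  ] ; then travel [196.   75.8   1.7] = 8 rows [24.5  9.5  0.2]
```

Request:
{"op": "send_rows", "data": {
  "plan": [
    {"travel": [0,0,0],"delta_rot": [0,0,-6],"fingers": 1},
    {"travel": [0,0,0],"delta_rot": [0,0,-6],"fingers": 1},
    {"travel": [24.5,9.5,0],"delta_rot": [0,0,0],"fingers": 1},
    {"travel": [24.5,9.5,0],"delta_rot": [0,0,0],"fingers": 1},
    {"travel": [24.5,9.5,0],"delta_rot": [0,0,0],"fingers": 1},
    {"travel": [24.5,9.5,0],"delta_rot": [0,0,0],"fingers": 1},
    {"travel": [24.5,9.5,0],"delta_rot": [0,0,0],"fingers": 1},
    {"travel": [24.5,9.5,0],"delta_rot": [0,0,0],"fingers": 1},
    {"travel": [24.5,9.5,0],"delta_rot": [0,0,0],"fingers": 1},
    {"travel": [24.5,9.5,0],"delta_rot": [0,0,0],"fingers": 1},
    {"travel": [0,0,20],"delta_rot": [0,0,0],"fingers": 1},
    {"travel": [0,0,20],"delta_rot": [0,0,0],"fingers": 1},
    {"travel": [0,0,15],"delta_rot": [0,0,0],"fingers": 1},
    {"travel": [0,0,0],"delta_rot": [0,0,0],"fingers": 1},
    {"travel": [0,0,0],"delta_rot": [0,0,0],"fingers": 1}
  ]
}}

```text
clock: 14.42
eef_pos: [665.6, -239.6, 79.6]
eef_rot: [3.141, -0.001, 0.021]
wrist_force: [0.0, 0.4, -4.8]
finger_gap: 43.8
```

```bash
python3 - <<'E'
from h import *
go(666,-239.5,49,1.2,30)
wrist({"big_nest":(665,-240,62,8,17),"held":(666,-240,65,90,125)},"w3")
E
```

```text
t 14.43 pos [ 665.6 -239.6   79.6] gap 43.8 F [ 0.   0.4 -4.8]
 rot first, 1 rows [ 0.03 -0.06 -0.01] ; then travel [ 0.4 -0.1 30.6] = 2 rows [ 0.2 -0.  15.3]
big_nest 2575 c 702.4 -239.4 size 71 x 34 long-axis yaw -89.7 z 12.0
held 21156 c 663.3 -239.4 size 82 x 69 long-axis yaw 1.0 z 110.5
```

View pics/w3.png

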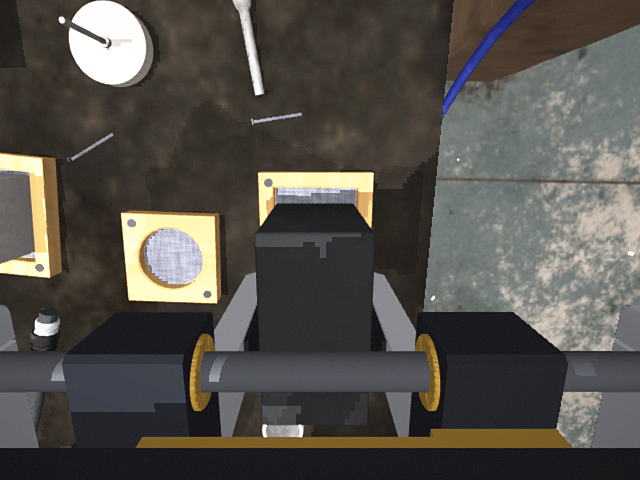

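The graphite block at (315,320) is lined up with the big recess, about 2 mm short in x. I'll shift 1.5 mm and lower.

Request:
{"op": "send_rows", "data": {
  "plan": [
    {"travel": [1.5,0,12],"delta_rot": [0,0,0],"fingers": 1},
    {"travel": [0,0,9],"delta_rot": [0,0,0],"fingers": 1},
    {"travel": [0,0,5],"delta_rot": [0,0,0],"fingers": 1},
    {"travel": [0,0,2],"delta_rot": [0,0,0],"fingers": 1},
    {"travel": [0,0,0],"delta_rot": [0,0,0],"fingers": 1}
  ]
}}

```text
clock: 15.1
eef_pos: [666.9, -239.5, 50.9]
eef_rot: [3.142, -0.0, 0.021]
wrist_force: [0.3, 0.4, -5.0]
finger_gap: 43.6
```

Request:
{"op": "send_rows", "data": {
  "plan": [
    {"travel": [0,0,1],"delta_rot": [0,0,0],"fingers": 1},
    {"travel": [0,0,1],"delta_rot": [0,0,0],"fingers": 1},
    {"travel": [0,0,0],"delta_rot": [0,0,0],"fingers": 1}
  ]
}}

```text
clock: 15.48
eef_pos: [667.0, -239.5, 49.2]
eef_rot: [3.141, -0.0, 0.021]
wrist_force: [-0.9, 1.0, -2.0]
finger_gap: 43.5
```

Contact has begun: the force has lightened at the expected height. Release, lift, and check before going to the round core.

Request:
{"op": "send_rows", "data": {
  "plan": [
    {"travel": [0,0,0.5],"delta_rot": [0,0,0],"fingers": -0.5},
    {"travel": [0,0,0],"delta_rot": [0,0,0],"fingers": -0.5},
    {"travel": [0,0,0],"delta_rot": [0,0,0],"fingers": -0.5},
    {"travel": [0,0,0],"delta_rot": [0,0,0],"fingers": -0.5},
    {"travel": [0,0,-30],"delta_rot": [0,0,0],"fingers": -0.5},
    {"travel": [0,0,-40],"delta_rot": [0,0,0],"fingers": -0.2},
    {"travel": [0,0,0],"delta_rot": [0,0,0],"fingers": -0.2}
  ]
}}

```text
clock: 16.35
eef_pos: [668.2, -240.0, 122.3]
eef_rot: [3.139, -0.006, 0.021]
wrist_force: [0.5, -0.3, 0.8]
finger_gap: 56.9
```

```bash
python3 - <<'E'
from h import *
go(552.8,-220,110,1.2,35)
wrist({"graphite":(666,-239,65,70,90)})
c=camera("scene");P=cloud(c);P[c["z_map"]==0]=0;meas(P,{"graphite":(666,-239,60,76,85),"core":G["round_core_mid"]})
E
```

```text
t 16.35 pos [ 668.2 -240.   122.3] gap 56.9 F [ 0.5 -0.3  0.8]
 rot first, 1 rows [ 0.14 -0.32 -0.01] ; then travel [-114.9  -22.4   12.3] = 4 rows [-28.7  -5.6   3.1]
graphite 10225 c 663.4 -239.0 size 82 x 44 long-axis yaw 1.3 z 77.2
graphite 1134 c 664.0 -239.3 size 84 x 45 long-axis yaw 1.0 z 79.8
core 167 c 552.2 -221.6 size 28 x 27 long-axis yaw 9.8 z 32.3
```

Request:
{"op": "send_rows", "data": {
  "grip_force": 20,
  "plan": [
    {"travel": [-28.8,-5,3],"delta_rot": [0,0,0],"fingers": -0.2},
    {"travel": [-28.8,-5,3],"delta_rot": [0,0,0],"fingers": -0.2},
    {"travel": [-28.8,-5,3],"delta_rot": [0,0,0],"fingers": -0.2},
    {"travel": [-28.8,-5,3],"delta_rot": [0,0,0],"fingers": -0.2},
    {"travel": [0,0,0],"delta_rot": [0,0,0],"fingers": -0.2}
  ]
}}

```text
clock: 17.08
eef_pos: [549.7, -221.5, 105.2]
eef_rot: [-3.14, 0.002, 0.02]
wrist_force: [0.6, 0.0, 1.0]
finger_gap: 56.5
```

```bash
python3 - <<'E'
from h import *
wrist({"core":(553,-220,24,26,40)},"w4")
go(553,-220,31,1.2,35)
E
```

```text
core 730 c 554.1 -220.9 size 27 x 27 long-axis yaw 42.3 z 33.2
t 17.12 pos [ 550.8 -221.8  105.7] gap 56.3 F [ 0.3  0.1 -0.2]
 rot first, 1 rows [-0.04  0.07 -0.03] ; then travel [ 2.2 -1.7 74.7] = 3 rows [ 0.7 -0.6 24.9]
```

View pics/w4.png

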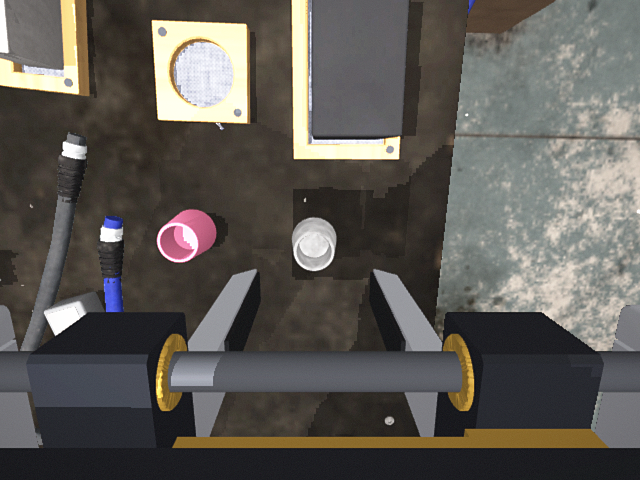

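The grey core at (315,245) is centred between the fingers and the pink one (187,236) is clear. The graphite block sits inside its rim.

Request:
{"op": "send_rows", "data": {
  "grip_force": 20,
  "plan": [
    {"travel": [2.6,-1.3,25],"delta_rot": [0,0,0],"fingers": -0.2},
    {"travel": [0,0,25],"delta_rot": [0,0,0],"fingers": -0.2},
    {"travel": [0,0,24.5],"delta_rot": [0,0,0],"fingers": -0.2},
    {"travel": [0,0,0],"delta_rot": [0,0,0],"fingers": 1},
    {"travel": [0,0,0],"delta_rot": [0,0,0],"fingers": 1},
    {"travel": [0,0,0],"delta_rot": [0,0,0],"fingers": 1},
    {"travel": [0,0,0],"delta_rot": [0,0,0],"fingers": 1},
    {"travel": [0,0,0],"delta_rot": [0,0,0],"fingers": 1},
    {"travel": [0,0,-10],"delta_rot": [0,0,0],"fingers": 1},
    {"travel": [0,0,-20],"delta_rot": [0,0,0],"fingers": 1},
    {"travel": [0,0,-20],"delta_rot": [0,0,0],"fingers": 1},
    {"travel": [0,0,0],"delta_rot": [0,0,0],"fingers": 1}
  ]
}}

```text
clock: 18.62
eef_pos: [554.6, -220.9, 84.2]
eef_rot: [3.14, -0.003, 0.021]
wrist_force: [-0.3, 0.4, -1.5]
finger_gap: 28.8
```

```bash
python3 - <<'E'
from h import *
go(663,-146.6,80,1.2,30)
E
```

```text
t 18.62 pos [ 554.6 -220.9   84.2] gap 28.8 F [-0.3  0.4 -1.5]
 rot first, 1 rows [ 0.09 -0.18 -0.01] ; then travel [109.9 -72.    4.2] = 5 rows [ 22.  -14.4   0.8]
```

Request:
{"op": "send_rows", "data": {
  "plan": [
    {"travel": [0,-14.4,0],"delta_rot": [0,0,0],"fingers": 1},
    {"travel": [22,-14.4,0],"delta_rot": [0,0,0],"fingers": 1},
    {"travel": [22,-14.4,0],"delta_rot": [0,0,0],"fingers": 1},
    {"travel": [22,-14.4,0],"delta_rot": [0,0,0],"fingers": 1},
    {"travel": [22,-14.4,0],"delta_rot": [0,0,0],"fingers": 1},
    {"travel": [22,0,0],"delta_rot": [0,0,0],"fingers": 1},
    {"travel": [0,0,10],"delta_rot": [0,0,0],"fingers": 1},
    {"travel": [0,0,10],"delta_rot": [0,0,0],"fingers": 1},
    {"travel": [0,0,0],"delta_rot": [0,0,0],"fingers": 1}
  ]
}}

```text
clock: 19.75
eef_pos: [661.0, -146.1, 60.3]
eef_rot: [-3.141, 0.003, 0.02]
wrist_force: [-0.5, -0.4, -0.4]
finger_gap: 28.9
```

```bash
python3 - <<'E'
from h import *
go(663,-146.6,36,1.2,30)
wrist({"round_nest":(663,-147,45,8,17),"held":(663,-147,25,60,75)},"w5")
E
```

```text
t 19.75 pos [ 661.  -146.1   60.3] gap 28.9 F [-0.5 -0.4 -0.4]
 rot first, 1 rows [-0.04  0.15 -0.03] ; then travel [ 2.   0.5 24.3] = 1 rows [ 2.   0.5 24.3]
round_nest 3344 c 662.9 -146.8 size 58 x 58 long-axis yaw 88.9 z 12.7
held 1694 c 660.0 -148.4 size 48 x 27 long-axis yaw -80.5 z 62.4
```

View pics/w5.png

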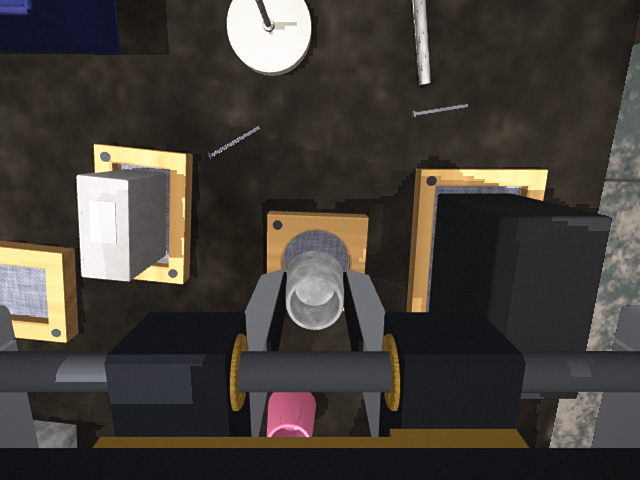

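The core at (315,290) is held upright over the round recess (315,250), about 2 mm short in x.

Request:
{"op": "send_rows", "data": {
  "plan": [
    {"travel": [2,0.5,10],"delta_rot": [0,0,0],"fingers": 1},
    {"travel": [0,0,8],"delta_rot": [0,0,0],"fingers": 1},
    {"travel": [0,0,3],"delta_rot": [0,0,0],"fingers": 1},
    {"travel": [0,0,1],"delta_rot": [0,0,0],"fingers": 1},
    {"travel": [0,0,1],"delta_rot": [0,0,0],"fingers": 1},
    {"travel": [0,0,0],"delta_rot": [0,0,0],"fingers": 1}
  ]
}}

```text
clock: 20.55
eef_pos: [664.4, -146.7, 39.0]
eef_rot: [3.142, -0.0, 0.021]
wrist_force: [0.4, 0.2, -0.1]
finger_gap: 28.5
```

Request:
{"op": "send_rows", "data": {
  "plan": [
    {"travel": [0,0,1],"delta_rot": [0,0,0],"fingers": 1},
    {"travel": [0,0,1],"delta_rot": [0,0,0],"fingers": 1},
    {"travel": [0,0,0],"delta_rot": [0,0,0],"fingers": 1}
  ]
}}

```text
clock: 20.92
eef_pos: [664.4, -146.7, 36.9]
eef_rot: [3.142, -0.0, 0.021]
wrist_force: [-0.4, 0.5, 0.1]
finger_gap: 28.7
```

Request:
{"op": "send_rows", "data": {
  "plan": [
    {"travel": [0,0,0.7],"delta_rot": [0,0,0],"fingers": 1},
    {"travel": [0,0,0],"delta_rot": [0,0,0],"fingers": 1}
  ]
}}

```text
clock: 21.18
eef_pos: [664.4, -146.7, 36.9]
eef_rot: [3.142, -0.0, 0.021]
wrist_force: [-3.5, 1.3, 6.5]
finger_gap: 28.7
```

Contact. Release, lift and verify.

Request:
{"op": "send_rows", "data": {
  "plan": [
    {"travel": [0,0,0],"delta_rot": [0,0,0],"fingers": 0},
    {"travel": [0,0,0],"delta_rot": [0,0,0],"fingers": 0},
    {"travel": [0,0,0],"delta_rot": [0,0,0],"fingers": 0},
    {"travel": [0,0,-20],"delta_rot": [0,0,0],"fingers": 0},
    {"travel": [0,0,-40],"delta_rot": [0,0,0],"fingers": 0},
    {"travel": [0,0,-20],"delta_rot": [0,0,0],"fingers": 0},
    {"travel": [0,0,0],"delta_rot": [0,0,0],"fingers": 0}
  ]
}}

```text
clock: 22.05
eef_pos: [664.9, -146.9, 118.1]
eef_rot: [3.141, -0.003, 0.021]
wrist_force: [-0.4, 0.3, -0.9]
finger_gap: 47.2
```

```bash
python3 - <<'E'
from h import *
wrist({"core":(663,-147,25,30,48)})
c=camera("scene");P=cloud(c);P[c["z_map"]==0]=0;meas(P,{"core":(663,-147,25,30,48),"fin":G["fin_insert_mid"],"fintop":(524,35,25,45,70)})
go(525.6,34.3,110,84.7)
E
```

```text
core 579 c 661.8 -146.3 size 27 x 27 long-axis yaw 46.9 z 35.1
core 171 c 660.9 -146.1 size 28 x 28 long-axis yaw 82.1 z 35.4
fin 363 c 525.1 33.7 size 33 x 28 long-axis yaw 83.2 z 43.0
fintop 157 c 525.8 34.8 size 30 x 25 long-axis yaw 84.7 z 50.7
t 22.15 pos [ 663.9 -146.6  115.1] gap 47.0 F [ 1.1  0.3 -0.8]
 rot first, 10 rows [-0.01  0.   -8.35] ; then travel [ 167.3 -154.4    5.1] = 8 rows [ 20.9 -19.3   0.6]
```

Core home. Fin insert next, with the jaws across its 28 mm side.

Request:
{"op": "send_rows", "data": {
  "grip_force": 30,
  "plan": [
    {"travel": [0,0,0],"delta_rot": [0,0,-8.35],"fingers": -0.2},
    {"travel": [0,0,0],"delta_rot": [0,0,-8.35],"fingers": -0.2},
    {"travel": [0,0,0],"delta_rot": [0,0,-8.35],"fingers": -0.2},
    {"travel": [0,0,0],"delta_rot": [0,0,-8.35],"fingers": -0.2},
    {"travel": [0,0,0],"delta_rot": [0,0,-8.35],"fingers": -0.2},
    {"travel": [0,0,0],"delta_rot": [0,0,-8.35],"fingers": -0.2},
    {"travel": [0,0,0],"delta_rot": [0,0,-8.35],"fingers": -0.2},
    {"travel": [0,0,0],"delta_rot": [0,0,-8.35],"fingers": -0.2},
    {"travel": [0,0,0],"delta_rot": [0,0,-8.35],"fingers": -0.2},
    {"travel": [0,0,0],"delta_rot": [0,0,-8.35],"fingers": -0.2},
    {"travel": [20.9,-19.3,0],"delta_rot": [0,0,0],"fingers": -0.2},
    {"travel": [20.9,-19.3,0],"delta_rot": [0,0,0],"fingers": -0.2},
    {"travel": [20.9,-19.3,0],"delta_rot": [0,0,0],"fingers": -0.2},
    {"travel": [20.9,-19.3,0],"delta_rot": [0,0,0],"fingers": -0.2},
    {"travel": [20.9,-19.3,0],"delta_rot": [0,0,0],"fingers": -0.2},
    {"travel": [20.9,-19.3,0],"delta_rot": [0,0,0],"fingers": -0.2},
    {"travel": [20.9,-19.3,0],"delta_rot": [0,0,0],"fingers": -0.2},
    {"travel": [20.9,-19.3,0],"delta_rot": [0,0,0],"fingers": -0.2},
    {"travel": [0,0,0],"delta_rot": [0,0,0],"fingers": -0.2},
    {"travel": [0,0,0],"delta_rot": [0,0,0],"fingers": -0.2}
  ]
}}

```text
clock: 24.65
eef_pos: [526.1, 33.7, 115.5]
eef_rot: [-3.141, 0.0, 1.478]
wrist_force: [0.0, -0.3, 0.7]
finger_gap: 56.1
```

```bash
python3 - <<'E'
from h import *
wrist({"fin":(525,35,28,34,70),"fintop":(525,35,28,45,70)},"w6")
go(525.6,34.3,30,84.7)
E
```

```text
fin 1980 c 525.5 34.7 size 30 x 28 long-axis yaw 83.3 z 40.7
fintop 729 c 525.4 34.7 size 27 x 23 long-axis yaw 83.4 z 51.6
t 24.70 pos [526.3  33.5 115.7] gap 56.7 F [-0.7  0.8 -0.5]
 rot first, 1 rows [-0.03  0.01 -0.03] ; then travel [ 0.7 -0.8 85.7] = 3 rows [ 0.2 -0.3 28.6]
```

View pics/w6.png

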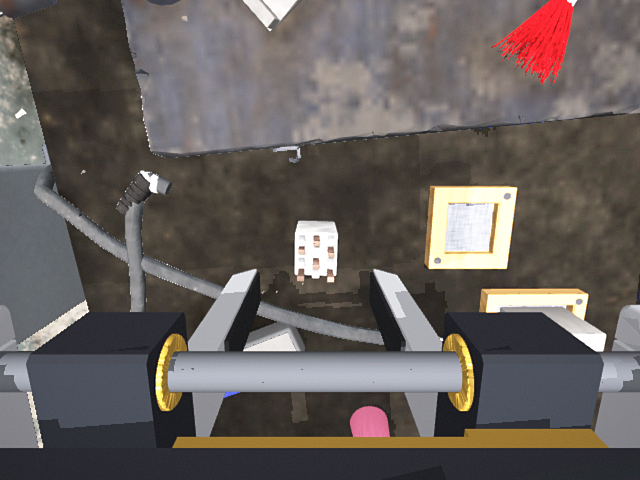

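The fin insert at (316,250) is between the fingers. The grey cable lies clear of the finger paths.

Request:
{"op": "send_rows", "data": {
  "grip_force": 30,
  "plan": [
    {"travel": [1,-0.7,29],"delta_rot": [0,0,0],"fingers": -0.2},
    {"travel": [0,0,29],"delta_rot": [0,0,0],"fingers": -0.2},
    {"travel": [0,0,27],"delta_rot": [0,0,0],"fingers": -0.2},
    {"travel": [0,0,0],"delta_rot": [0,0,0],"fingers": 1},
    {"travel": [0,0,0],"delta_rot": [0,0,0],"fingers": 1},
    {"travel": [0,0,0],"delta_rot": [0,0,0],"fingers": 1},
    {"travel": [0,0,0],"delta_rot": [0,0,0],"fingers": 1},
    {"travel": [0,0,0],"delta_rot": [0,0,0],"fingers": 1},
    {"travel": [0,0,-10],"delta_rot": [0,0,0],"fingers": 1},
    {"travel": [0,0,-20],"delta_rot": [0,0,0],"fingers": 1},
    {"travel": [0,0,-20],"delta_rot": [0,0,0],"fingers": 1},
    {"travel": [0,0,0],"delta_rot": [0,0,0],"fingers": 1}
  ]
}}

```text
clock: 26.2
eef_pos: [526.1, 35.2, 82.7]
eef_rot: [3.139, -0.0, 1.478]
wrist_force: [0.1, 0.5, -1.6]
finger_gap: 27.6
```

```bash
python3 - <<'E'
from h import *
go(640.5,35.4,80,85.4,25)
E
```

```text
t 26.20 pos [526.1  35.2  82.7] gap 27.6 F [ 0.1  0.5 -1.6]
 rot first, 1 rows [ 0.16 -0.02 -0.7 ] ; then travel [  9.4 114.    2.7] = 5 rows [ 1.9 22.8  0.5]
```

Request:
{"op": "send_rows", "data": {
  "plan": [
    {"travel": [0,0,0],"delta_rot": [0,0,-0.7],"fingers": 1},
    {"travel": [1.9,22.8,0],"delta_rot": [0,0,0],"fingers": 1},
    {"travel": [1.9,22.8,0],"delta_rot": [0,0,0],"fingers": 1},
    {"travel": [1.9,22.8,0],"delta_rot": [0,0,0],"fingers": 1},
    {"travel": [1.9,22.8,0],"delta_rot": [0,0,0],"fingers": 1},
    {"travel": [1.9,22.8,0],"delta_rot": [0,0,0],"fingers": 1},
    {"travel": [0,0,10],"delta_rot": [0,0,0],"fingers": 1},
    {"travel": [0,0,10],"delta_rot": [0,0,0],"fingers": 1},
    {"travel": [0,0,0],"delta_rot": [0,0,0],"fingers": 1}
  ]
}}

```text
clock: 27.32
eef_pos: [638.6, 35.5, 59.6]
eef_rot: [-3.139, 0.0, 1.491]
wrist_force: [0.0, 1.3, -0.5]
finger_gap: 27.8
```

```bash
python3 - <<'E'
from h import *
wrist({"square_nest":(640,35,48,8,17),"held":(640,35,28,64,78)},"w7")
go(640.5,35.4,35,85.4)
E
```

```text
square_nest 3262 c 641.2 48.8 size 58 x 33 long-axis yaw -5.4 z 12.6
held 3961 c 638.3 35.4 size 50 x 31 long-axis yaw -5.8 z 68.6
t 27.38 pos [639.1  35.5  60.6] gap 28.1 F [-0.1  0.3  0.4]
 rot first, 1 rows [-0.07  0.01  0.  ] ; then travel [ 0.   1.4 25.6] = 1 rows [ 0.   1.4 25.6]
```

View pics/w7.png

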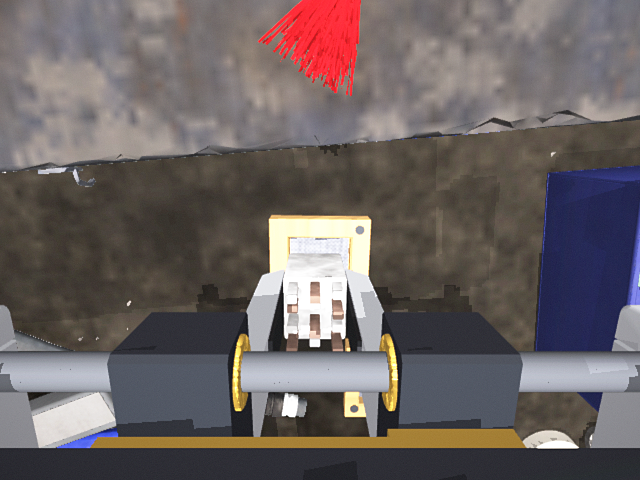

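The insert (317,300) is over the recess, which needs about 1.5 mm in +x.

Request:
{"op": "send_rows", "data": {
  "plan": [
    {"travel": [0,1.4,10],"delta_rot": [0,0,0],"fingers": 1},
    {"travel": [0,0,8],"delta_rot": [0,0,0],"fingers": 1},
    {"travel": [0,0,3],"delta_rot": [0,0,0],"fingers": 1},
    {"travel": [0,0,1],"delta_rot": [0,0,0],"fingers": 1},
    {"travel": [0,0,1],"delta_rot": [0,0,0],"fingers": 1},
    {"travel": [0,0,0],"delta_rot": [0,0,0],"fingers": 1}
  ]
}}

```text
clock: 28.12
eef_pos: [641.3, 35.4, 38.3]
eef_rot: [3.141, -0.0, 1.49]
wrist_force: [0.2, 0.0, -0.3]
finger_gap: 27.6
```

Request:
{"op": "send_rows", "data": {
  "plan": [
    {"travel": [0,0,1],"delta_rot": [0,0,0],"fingers": 1},
    {"travel": [0,0,1],"delta_rot": [0,0,0],"fingers": 1},
    {"travel": [0,0,0],"delta_rot": [0,0,0],"fingers": 1}
  ]
}}

```text
clock: 28.5
eef_pos: [641.3, 35.3, 36.3]
eef_rot: [3.141, -0.0, 1.49]
wrist_force: [-0.7, -0.5, 0.8]
finger_gap: 28.3
```

Request:
{"op": "send_rows", "data": {
  "plan": [
    {"travel": [0,0,0.7],"delta_rot": [0,0,0],"fingers": 1},
    {"travel": [0,0,0],"delta_rot": [0,0,0],"fingers": 1}
  ]
}}

```text
clock: 28.75
eef_pos: [641.3, 35.4, 36.3]
eef_rot: [3.141, -0.0, 1.49]
wrist_force: [-5.0, 0.5, 8.9]
finger_gap: 27.6
```

Contact. Release, rise, and back off for a clear last check.

Request:
{"op": "send_rows", "data": {
  "plan": [
    {"travel": [0,0,-0.5],"delta_rot": [0,0,0],"fingers": 0},
    {"travel": [0,0,0],"delta_rot": [0,0,0],"fingers": 0},
    {"travel": [0,0,0],"delta_rot": [0,0,0],"fingers": 0},
    {"travel": [0,0,0],"delta_rot": [0,0,0],"fingers": 0},
    {"travel": [0,0,-20],"delta_rot": [0,0,0],"fingers": 0},
    {"travel": [0,0,-40],"delta_rot": [0,0,0],"fingers": 0},
    {"travel": [0,0,-40],"delta_rot": [0,0,0],"fingers": 0},
    {"travel": [0,-40,-40],"delta_rot": [0,0,0],"fingers": 0},
    {"travel": [0,-40,0],"delta_rot": [0,0,0],"fingers": 0},
    {"travel": [0,-40,0],"delta_rot": [0,0,0],"fingers": 0},
    {"travel": [0,-40,0],"delta_rot": [0,0,0],"fingers": 0},
    {"travel": [0,-40,0],"delta_rot": [0,0,0],"fingers": 0},
    {"travel": [0,-40,0],"delta_rot": [0,0,0],"fingers": 0},
    {"travel": [0,0,0],"delta_rot": [0,0,0],"fingers": 0}
  ]
}}

```text
clock: 30.5
eef_pos: [400.8, 54.8, 177.4]
eef_rot: [3.139, -0.0, 1.491]
wrist_force: [0.3, -0.0, 0.6]
finger_gap: 47.1
```

```bash
python3 - <<'E'
from h import *
for n in ["top","scene"]:
    c=camera(n);P=cloud(c);P[c["z_map"]==0]=0;print(n)
    meas(P,{"core":(662,-146,25,30,48),"finbody":(640,35,28,37,50),"fintop":(640,35,28,50,70),"steel":(689,-45,40,44,58),"graphite":(665,-239,65,74,88),"stone":(469,-53,42,17,28)})
    cv2.imwrite(f"pics/{n}9.png",c["color"][...,::-1])
print(manip.read_state()["eef_pos"])
E
```

```text
top
core 97 c 662.4 -146.7 size 27 x 27 long-axis yaw -55.4 z 36.0
finbody 200 c 640.6 34.9 size 30 x 28 long-axis yaw 85.0 z 43.5
fintop 90 c 641.0 34.7 size 27 x 24 long-axis yaw 84.3 z 55.9
steel 374 c 689.9 -45.7 size 50 x 24 long-axis yaw -4.6 z 49.4
graphite 1218 c 665.9 -239.3 size 84 x 44 long-axis yaw 0.8 z 79.3
stone 743 c 469.4 -45.7 size 76 x 67 long-axis yaw 11.4 z 20.7
scene
core 169 c 661.2 -146.9 size 28 x 27 long-axis yaw 52.9 z 35.3
finbody 181 c 639.3 35.2 size 34 x 28 long-axis yaw 86.5 z 44.1
fintop 136 c 640.2 34.9 size 30 x 25 long-axis yaw 82.0 z 55.7
steel 326 c 689.0 -45.7 size 51 x 27 long-axis yaw -3.1 z 49.6
graphite 1338 c 664.2 -239.4 size 83 x 45 long-axis yaw 1.4 z 79.8
stone 748 c 468.6 -45.7 size 75 x 69 long-axis yaw 8.1 z 21.2
[402.70928367  54.65742341 177.23815035]
```

View pics/scene9.png

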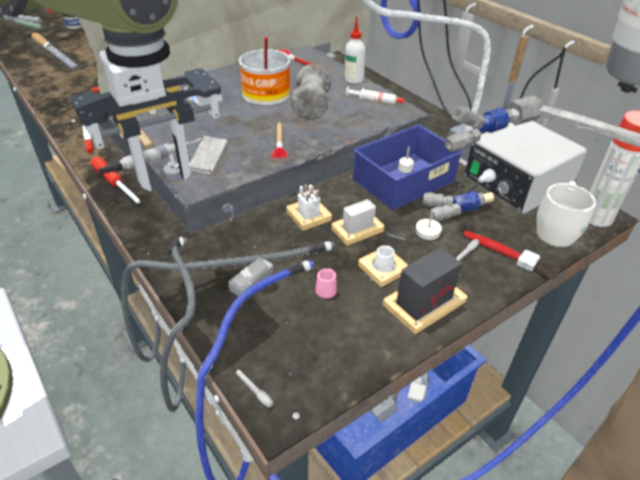

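The scene picture shows all four parts upright in their nests: fin (308,205), steel (358,217), core (384,258) and graphite (428,285). The oilstone (250,275) and the pink cup (326,284) have not moved, and the arm is clear.

```bash
python3 -c "
from cell import manip
print(manip.sign_off())"
```

```text
the job is handed in; nothing more can be done
None
```

All four mould parts are standing upright in their matching nests, released, and the job is handed in. It took about 30.6 s of the 96 s allowed. Each part was lowered until the wrist force showed contact, then released, so none was dropped.

The last check used depth from the top and scene cameras after the arm had backed off:

| Part | Off the recess centre | Top face measured | Top face expected |
|---|---|---|---|
| Round core | 1–2 mm | 35.3–36 mm | 38 mm |
| Fin insert | about 1 mm | 43.5–44 mm (solid body) | 44 mm |
| Steel block | under 1 mm | 49.4–49.6 mm | 50 mm |
| Graphite electrode | up to 2 mm | 79.3–79.8 mm | 80 mm |

- **Round core height:** this reading is low because the depth sample also catches the inside of the cup's rim. It read about 1.5 mm low on the bench too. It rose about 3 mm rather than the expected 4 mm; that is within the 3 mm limit, but it is the least certain check.
- **Graphite position:** the two cameras disagreed by about 1.7 mm in x, which is within their calibration.
- **Oilstone and pink look-alike:** the oilstone is within about 1 mm of where it started. I left the pink cup alone; it looks unmoved in the final picture.

No check failed. The hand-in gives no verdict, so the result has not been confirmed from that side.

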